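Slide the hardware box home between freshly lacquered rails

ROBOT

A 7-joint arm with a two-finger parallel gripper is mounted at the origin on the work surface. World frame = base frame: x ahead of the robot, y to its left, z up, the work surface at z = 0. Lengths are in mm, angles in rad, forces in N, time in s.
With the tool pointing down it reaches from about 400 to 875 mm from the base axis. Payload 4.4 kg.
Tool frame: the origin (TCP) lies midway between the tips of the shut fingers; the grasp point (between the pads) lies 19 mm behind it; x points along the fingers, z is the direction in which the jaws open and shut, and the axes are right-handed (so a half turn about x gives the same grasp; the last joint's range is limited). The gripper opens to 85 mm and grips with 20 to 120 N. Pads are 22 mm wide; open, the fingers measure 114 mm over their backs; the gripper's body (76 mm by 85 mm) begins 54 mm behind the grasp point. The pads swing forward as they close: fully open they stand 13 mm farther back than shut.
Start: joints at [1.104, 0.628, 0.038, 1.517, -0.027, 0.996, -0.02], TCP at [253.629, -598.49, 231.313] pointing down, gripper open.
Joint ranges: [-3.06, 3.06], [-0.37, 2.12], [-1.25, 1.32], [0.18, 2.47], [-1.1, 4.24], [0.23, 1.98], [-2.94, 2.94]. Speed limits (rad/s): [2.57, 2.57, 3.14, 3.14, 3.14, 3.14, 3.14].

INTERFACE

Orientations are given as [roll, pitch, yaw] about the fixed x, y, z axes, in that order (R = Rz(yaw) Ry(pitch) Rx(roll)).
In Python, from cell import ctrl gives the robot as it stands. The module is installed in compiled form; this text tells all that it offers.
- The arm moves only by the tool servo_tool, never from a script. Its argument "rows" is a list of rows, each an object of numbers: "dx", "dy", "dz": the shift along the tool's x, y, z in units of 750 mm (1.0 is 750 mm); "wx", "wy", "wz": the turn, a rotation vector about the tool's x, y, z in units of 6 degrees (1.0 is 6 degrees); "fingers": the closure, from 0 (fully open) to 1 (shut). In form: [{"dx": .., "dy": .., "dz": .., "wx": .., "wy": .., "wz": .., "fingers": ..}, ...]. A call has 1 to 5 rows; each row shifts and turns the commanded pose from where the row before left it, along the tool's axes as they then stand; what a row does not reach is not made up. A row lasts 1/8 s, in which the tool goes at most 62.5 mm and 10.7 degrees, less where a joint would pass 70% of its speed; a pose out of reach is approached as far as the arm can. A call with a number of a shift or a turn outside -1 to 1 is refused whole. A call with a gripper value outside its range is refused whole. The fingers move at their own pace and stop on an object; the grip force is fixed at half the most. Time passes only in rows, so rows that do not move let the fingers close. It gives the time, the measured TCP pose, the force and the opening at its end, in the units of the state.
- ctrl.read_state(): the state, without advancing time (a new reading comes with each control period).
- ctrl.get_image(name): name is "scene" or "top"; returns the picture (420x560x3 uint8, red, green, blue); there is no depth.
- ctrl.camera_info(name): a dict with "fovy" (degrees; the focal length in pixels is half the picture's height over the tangent of half this angle, whatever the lens; pixels are square), "cx", "cy" (the principal point, pixels), "R" (3x3) and "t" (3): a world point X has camera coordinates R X + t. Camera axes: x right, y down, z forward; pixel columns grow to the right and rows downward; lengths in mm; the calibration is good to about 2 mm. A picture is of the moment at which its call begins. camera_info takes no time and is no camera call.
- ctrl.finish_job(): hands the job in, once; it reports no verdict.
Trained networks look in the newest picture that a camera, given by its name, has taken for a name from the list of things; names that differ only in an ending like _2 or _b are one class to them, and where a whole thing is asked for, a point or a joint stands for the part that bears it (a point fixed in the world has none). Each returns a list of dicts, best first, with "conf" (0 to 1); they miss things now and then, are a little off and sometimes report something else, mostly with a low value. They report only what shows in the picture. A call takes as long as a camera call. They do not tell look-alikes from the thing itself.
- ctrl.search_frame(label, camera): "extent" ([centre column, centre row, width, height] in pixels, round what is visible of it).
- ctrl.silhouettes(label, camera): "region" (420x560 bool, what is visible of it) and "extent" ([centre column, centre row, width, height] in pixels, round what is visible of it).
- ctrl.mark_of(label, camera): "point" ([column, row] in pixels: a listed point, or the origin of a listed thing).
The state is a dict: "clock": time; "qpos": joint angles; "qd": joint speeds; "tau": joint torques, N m; "eef_pos": TCP position; "tool_rot": TCP orientation; "force": force on the tool from outside, world axes, zero at the start; "torque": the same for the moment, N m; "width": finger opening in mm.
Only numpy, scipy, OpenCV 4.12 (cv2) and the standard library are available. Lean on these libraries where they do the work, as an engineer would, in place of code of your own. Each camera call takes 0.05 s, during which the arm holds its last target.

TASK

Push the lidded hardware box along the storage board, into the lane between the two rails and on until it rests against the stop at the far end. The lacquer on the rails is still wet, so neither the box nor the robot may touch either rail; push with the fingers only, keep the box flat on the board without lifting or tipping it, and leave the other things where they are.

Things in the scene. Friction and masses are not known exactly. Their poses are not given: they have to be found in the camera images.
- rack: Fixed plywood storage board, 480 mm long (x, the lane's direction), 300 wide (y), 8 thick, z up; origin at the centre of its underside, on the bench. The lane runs from x = -10 to 205 mm, centred on y = 0, 124 mm wide between the rails' inner faces. From x = -240 to -10 mm the board is a bare apron.
- lane_stop (a point): Centre of the near face, at board level, of the fixed wooden stop that closes the lane's far end: board x = 205 mm, y = 0, 8 mm above the bench. The stop's top is 38 mm above the bench. Axes as the board's.
- rail_left: The rail on the lane's +y side: dark wood, wet lacquer, 215 mm long, 12 mm wide, 18 mm high, fixed on the board, so its top is 26 mm above the bench. Origin at the centre of its underside, 8 mm above the bench, at board x = 97.5 mm, y = 68 mm; axes as the board's.
- rail_right: The same rail on the lane's -y side, its origin at board x = 97.5 mm, y = -68 mm.
- hardware_box: Loose grey box, white lid, flat upright sides, 130 mm long (x), 100 wide (y), 50 high (56 with the lid), 0.35 to 0.7 kg, too wide to grip; slides with plain friction. Origin at its underside's centre. Starts on the apron, x axis within 0.25 rad of the board's, centre at board x = -140 to -120 mm and up to 30 mm off the lane's centre line. Against the stop its centre is at board x = 140 mm.
- thread_spool: Bystander: black thread spool, 38 mm across, 50 mm high, upright on the board outside the left rail; origin under its centre.
- snap_jar: Bystander: small white jar, 42 mm across, 55 mm high, on the board outside the left rail; origin under its centre.
- awl: Bystander: awl with a wooden handle, 150 mm long (x), lying on the board outside the right rail; origin under its middle.
- setter: Bystander: steel snap setter, 28 mm across, 45 mm high, upright on the board outside the right rail; origin under its centre.
- mallet: Bystander: mallet, 240 mm long (x), lying on the bench left of the board; origin under its middle.
- dye_bottle: Bystander: bottle, 52 mm across, 110 mm high, on the bench right of the board; origin under its centre.
- edge_roller: Bystander: edge roller, a wooden handle with a metal roller, about 135 mm long (x), 34 mm high, lying on the bench right of the board; origin under it.
Things that resemble listed ones, but are neither listed nor needed, are in the scene too. Of the things that look like the hardware_box, the middle-sized one is meant.

How it is judged (in metres and radians):
On the way:
1. the box is pushed in through the lane's mouth, half its length between the rails (x of hardware_box in the frame of rack between -0.01 and 0.1 m and y of hardware_box in the frame of rack between -0.012 and 0.012 m and angle between the x axis of hardware_box and the x axis of rack, either way round below 0.12 rad and z of hardware_box in the frame of rack below 0.012 m).
At the end, for the whole second after the job is handed in: the box stands still, flat on the board, in the lane, its centre within 6 mm of its place against the stop, less than 12 mm off the lane's centre line and within 0.12 rad of its direction (x of hardware_box in the frame of rack between 0.134 and 0.146 m and y of hardware_box in the frame of rack between -0.012 and 0.012 m and angle between the x axis of hardware_box and the x axis of rack, either way round below 0.12 rad and z of hardware_box in the frame of rack below 0.012 m and linear speed of hardware_box below 0.01 m/s); the robot touches nothing.
It fails at once if a rail is touched by the box, the robot or anything else (contact force between any of rail_left, rail_right and anything else above 0.2 N).
It fails at once if the box is lifted off the board (more than 6 mm) or tipped (more than 0.12 rad) (z of hardware_box in the frame of rack above 0.014 m or angle between hardware_box's own z axis and vertical above 0.12 rad).
It fails at once if the box is pushed with the arm or the gripper's body instead of the fingers (contact force between the arm and hardware_box above 1 N).
It fails at once if another thing is moved more than 15 mm (distance of any of thread_spool, snap_jar, awl, setter, mallet, dye_bottle, edge_roller from where it was at the start of the episode above 0.015 m).
It also fails if it takes over 72 s, if anything falls off the work surface, if the arm or the gripper's body presses on something with over 40 N, if the wrist force passes 120 N, or if a joint passes its speed limit or range.

## Working session

There is one attempt and no reset: what is moved stays moved. The work goes in short steps, Python scripts to look and compute and a tool call to move; the robot and the scene stay as the last step left them, time stands still between calls to the robot, and variables do not carry over. Pictures are saved under pics/ and viewed, and the job is handed in when it is done.

Besides the shell and the picture viewer there is one more tool, called after ">>>" as a command line: name --argument value ..., lists and objects as JSON in quotes. servo_tool: Moves the arm, as the interface text tells. Its arguments: {"type":"object","properties":{"rows":{"type":"array"}},"required":["rows"]}

```bash
mkdir -p pics; python3 - <<'E'
from cell import ctrl
import cv2,numpy as np
s=ctrl.read_state();print(s)
for n in("scene","top"):
    im=ctrl.get_image(n);cv2.imwrite(f"pics/{n}0.png",im[:,:,::-1]);
    print(n,ctrl.camera_info(n))
    for l in("hardware_box","rack","rail_left","rail_right","lane_stop"):
        print(l,[(np.round(d['point']),round(d['conf'],2)) for d in ctrl.mark_of(l,n)][:4])
    print([(np.round(d['extent']),round(d['conf'],2)) for d in ctrl.search_frame("hardware_box",n)])
E
```

```text
{'clock': 0.0, 'qpos': array([ 1.10420669,  0.62934932,  0.03840233,  1.51840663, -0.02698588,
        0.99625684, -0.02001178]), 'qd': array([-3.57394235e-04,  3.81718131e-05,  2.10331024e-04,  3.83774789e-04,
        5.54960136e-05,  1.28687375e-03,  9.98142027e-04]), 'tau': array([ 2.10761386e-04, -5.63398433e+01,  1.22640945e+00, -1.93445438e+01,
        1.10722653e-02,  1.02954419e-02, -1.09076844e-06]), 'eef_pos': array([ 253.39106233, -597.88814347,  230.37392481]), 'tool_rot': array([-3.13399857,  1.56889304,  1.97920713]), 'force': array([-0.57193353,  1.01239577, -0.13585832]), 'torque': array([ 0.01202337,  0.03311026, -0.01626111]), 'width': 85.32091632468338}
scene {'fovy': 43.25462359520294, 'cx': 275.2522346570226, 'cy': 204.86322124784218, 'R': array([[-0.78157132,  0.62373045, -0.01032443],
       [ 0.40967058,  0.50071966, -0.76252858],
       [-0.47044265, -0.60020008, -0.64687214]]), 't': array([ 382.89711565, -181.66146814, 1660.67519175])}
hardware_box [(array([128., 206.]), 0.97), (array([275., 138.]), 0.67), (array([215., 193.]), 0.61), (array([224., 267.]), 0
[... 341 characters left out ...]
1979, 'cx': 275.5079509946357, 'cy': 215.53626411321176, 'R': array([[-0.00741254, -0.99975999,  0.02061612],
       [-0.99562906,  0.00545929, -0.09323613],
       [ 0.0931012 , -0.02121712, -0.99543056]]), 't': array([  -6.92769886,  542.34105154, 1386.21373961])}
hardware_box [(array([327., 202.]), 0.7), (array([365., 128.]), 0.7), (array([383., 318.]), 0.68), (array([208., 192.]), 0.32)]
rack [(array([280., 208.]), 0.9)]
rail_left [(array([244., 223.]), 0.85)]
rail_right [(array([250., 177.]), 0.8)]
lane_stop [(array([207., 191.]), 0.71), (array([281., 206.]), 0.19)]
[(array([367., 126.,  43.,  36.]), 0.85), (array([332., 200.,  54.,  44.]), 0.7), (array([389., 324.,  66.,  74.]), 0.64)]
```

```bash
python3 - <<'E'
import cv2
for n in("scene","top"):
    im=cv2.imread(f"pics/{n}0.png");cv2.imwrite(f"pics/{n}0s.png",cv2.resize(im,(784,588),interpolation=cv2.INTER_CUBIC))
im=cv2.imread("pics/top0.png")
cv2.imwrite("pics/top0c.png",cv2.resize(im[100:300,160:420],(780,600),interpolation=cv2.INTER_CUBIC))
E
```

```text
(no output)
```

View pics/scene0s.png

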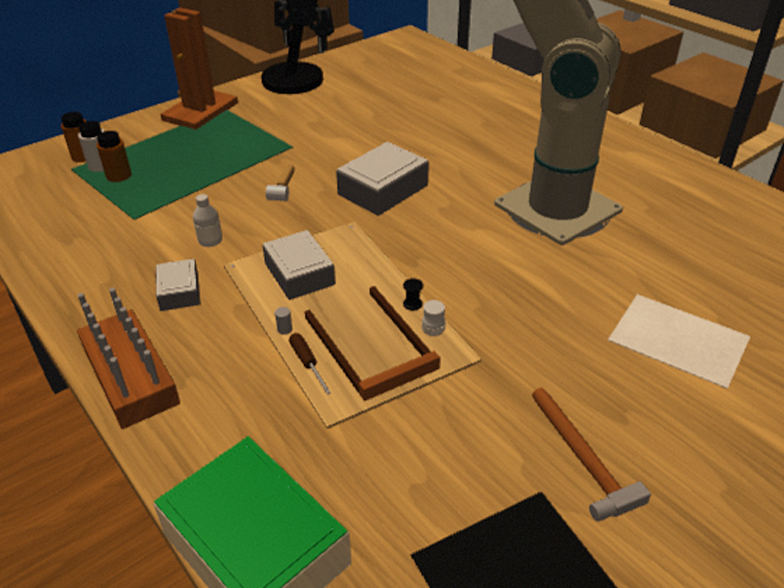

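View pics/top0s.png

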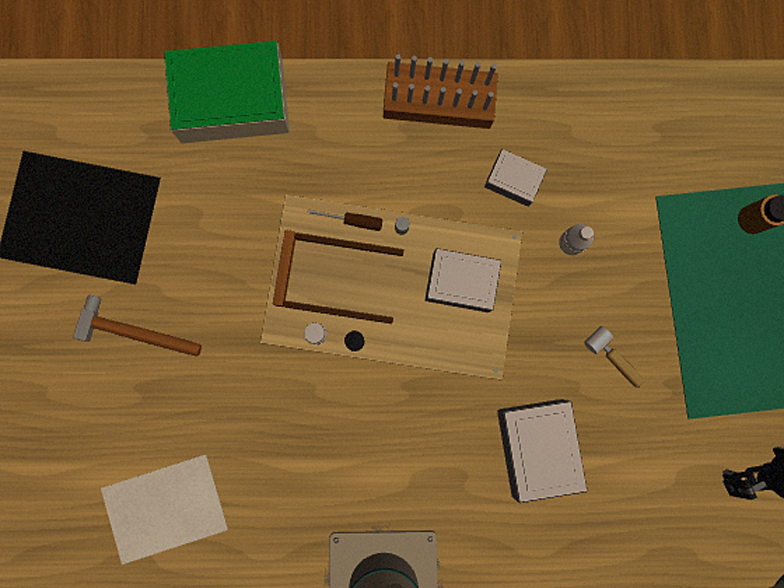

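View pics/top0c.png

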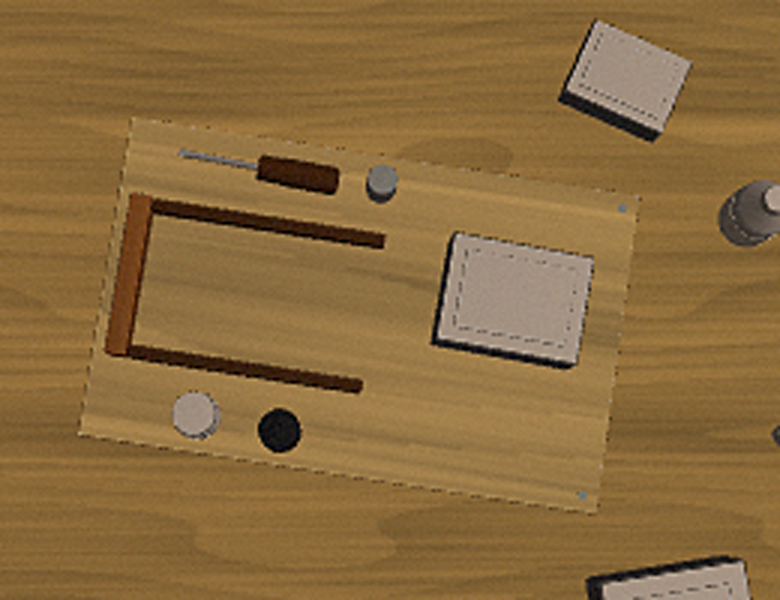

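The candidates in the top picture are the small box at (367,126), the one on the board at (332,200), and the large one at (389,324). The one on the board is middle-sized and sits on the apron, so it is the one meant. The enlarged crop confirms this. Next I measure the poses.

```bash
cat > h.py <<'E'
from cell import ctrl
import cv2,numpy as np
from scipy.optimize import least_squares
def cam(n):
    c=ctrl.camera_info(n);f=210/np.tan(np.radians(c['fovy'])/2);return f,c['cx'],c['cy'],np.array(c['R']),np.array(c['t'])
CAM={n:cam(n) for n in("scene","top")}
def proj(n,X):
    f,cx,cy,R,t=CAM[n];p=np.atleast_2d(X)@R.T+t;return np.c_[f*p[:,0]/p[:,2]+cx,f*p[:,1]/p[:,2]+cy]
def place(p,L):
    c,s=np.cos(p[2]),np.sin(p[2]);L=np.atleast_2d(np.array(L,float));return np.c_[p[0]+c*L[:,0]-s*L[:,1],p[1]+s*L[:,0]+c*L[:,1],L[:,2]]
def boxl(x0,x1,y0,y1,z0,z1): return np.array([[x,y,z] for x in(x0,x1) for y in(y0,y1) for z in(z0,z1)])
def fitsil(region,n,p0,L,free=slice(0,3)):
    # match convex hull of projected solid to a region: soft area mismatch
    ys,xs=np.nonzero(region)
    u0,u1,v0,v1=xs.min()-8,xs.max()+9,ys.min()-8,ys.max()+9
    r=cv2.GaussianBlur(region[v0:v1,u0:u1].astype(np.float32),(0,0),1)
    S=8
    def res(p):
        h=cv2.convexHull(proj(n,place(p,L)).astype(np.float32))[:,0]
        h=(h-[u0,v0]+.5)*S-.5
        m=np.zeros(((v1-v0)*S,(u1-u0)*S),np.uint8)
        cv2.fillPoly(m,[np.round(h*16).astype(np.int32)],255,shift=4)
        m=cv2.resize(m,(u1-u0,v1-v0),interpolation=cv2.INTER_AREA).astype(np.float32)/255
        return (cv2.GaussianBlur(m,(0,0),1)-r).ravel()
    s=least_squares(res,p0,x_scale=[1,1,.01],diff_step=[2e-3,5e-3,5e-3]);return s.x,np.sqrt(np.mean(s.fun**2))
E
python3 - <<'E'
from h import *
im=cv2.cvtColor(cv2.imread("pics/top0.png"),cv2.COLOR_BGR2GRAY)
c=np.array([(133,117),(640,197),(597,513),(80,435)],np.float32)/3+[160,100]-.33
c=cv2.cornerSubPix(cv2.GaussianBlur(im,(0,0),.7),c.astype(np.float32),(4,4),(-1,-1),(3,50,.01));print(c)
# image: TL = far end,-y ; TR = apron,-y ; BR= apron,+y ; BL = far,+y  -> lane right is up in image
L=[[240,-150,8],[-240,-150,8],[-240,150,8],[240,150,8]]
s=least_squares(lambda p:(proj("top",place(p,L))-c).ravel(),[570,-10,1.41]);print(s.x,s.fun.round(2))
rack=s.x;np.save("rack.npy",rack)
for n in("top","scene"):
    for d in ctrl.silhouettes("hardware_box",n) if 0 else []: pass
for n in("scene","top"):
    im=ctrl.get_image(n);cv2.imwrite(f"pics/{n}1.png",im[:,:,::-1])
    best=None
    for d in ctrl.silhouettes("hardware_box",n):
        q=proj(n,place(rack,[[-130,0,36]]))[0]
        if np.hypot(*(q-d['extent'][:2]))<25: best=d;break
    if best is None: print(n,"none");continue
    p0=place(rack,[[-130,0,8]])[0];p0=[p0[0],p0[1],rack[2]]
    p,e=fitsil(best['region'],n,p0,boxl(-65,65,-50,50,8,64))
    d=p[:2]-rack[:2];cc,ss=np.cos(rack[2]),np.sin(rack[2])
    print(n,best['conf'],p,e,"board frame",cc*d[0]+ss*d[1],-ss*d[0]+cc*d[1],p[2]-rack[2])
    o=cv2.resize(im[:,:,::-1],None,fx=4,fy=4,interpolation=cv2.INTER_CUBIC)
    def dr(X,col): 
        cv2.polylines(o,[np.int32((proj(n,X)+.5)*4-.5)],True,col,1)
    dr(place(rack,L),(0,255,0))
    for y0,y1 in((62,74),(-74,-62)): dr(place(rack,[[-10,y0,26],[205,y0,26],[205,y1,26],[-10,y1,26]]),(0,255,255))
    dr(place(rack,[[205,-62,38],[205,62,38],[205,62,8],[205,-62,8]]),(255,255,0))
    dr(place(p,[[-65,-50,64],[65,-50,64],[65,50,64],[-65,50,64]]),(0,0,255))
    dr(place(p,[[-65,-50,8],[65,-50,8],[65,50,8],[-65,50,8]]),(255,0,255))
    b=proj(n,place(rack,L)).mean(0)*4;x,y=int(b[0]),int(b[1])
    cv2.imwrite(f"pics/{n}1o.png",o[max(0,y-300):y+300,max(0,x-400):x+400])
E
```

```text
[[203.59259 138.01508]
 [372.44562 163.5953 ]
 [357.43082 270.51746]
 [186.15028 244.13225]]
[577.22498167 -23.70992705   1.4129375 ] [-0.38 -0.15  0.29  0.33  0.89 -0.12 -0.8  -0.09]
scene 0.8 [ 584.79068461 -154.89401795    1.37271255] 0.07333656 board frame -128.3636084879124 -28.094298047654515 -0.040224950446950736
top 0.74 [ 581.44080083 -159.30346732    1.38740498] 0.039537925 board frame -133.24484659910993 -25.47924937202517 -0.025532520971247585
```

```bash
ls pics
```

```text
scene0.png
scene0s.png
scene1.png
scene1o.png
top0.png
top0c.png
top0s.png
top1.png
top1o.png
```

View pics/top1o.png

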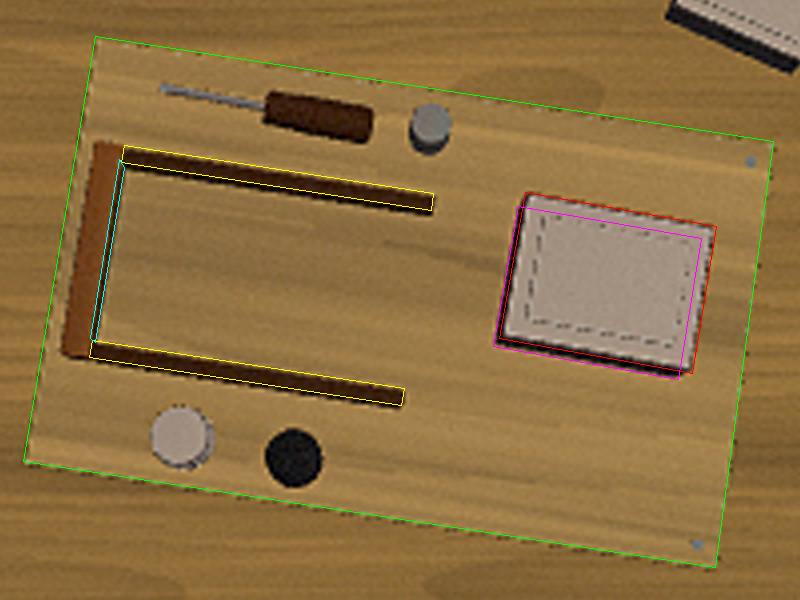

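View pics/scene1o.png

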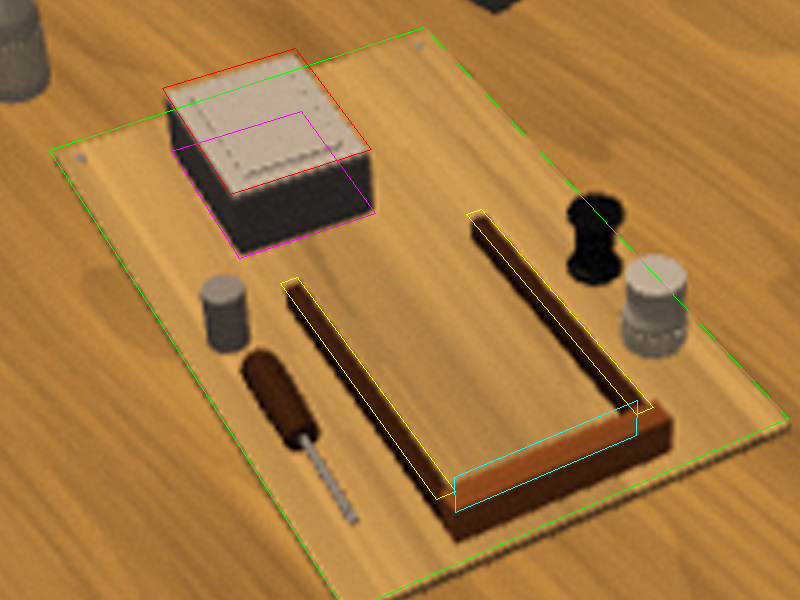

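The pictures show the box on the apron, about 26 mm to the lane's right (−y) side and almost square to it. The board outline fits within 1 px. I refine this with thresholds in the top view and plan a two-finger side push first.

```bash
cat >> h.py <<'E'
def unproj(n,uv,z):
    f,cx,cy,R,t=CAM[n];uv=np.atleast_2d(uv);d=np.c_[(uv[:,0]-cx)/f,(uv[:,1]-cy)/f,np.ones(len(uv))]@R;o=-R.T@t
    return o+d*((z-o[2])/d[:,2])[:,None]
def tob(rack,p):
    d=np.array(p[:2])-rack[:2];c,s=np.cos(rack[2]),np.sin(rack[2]);return np.array([c*d[0]+s*d[1],-s*d[0]+c*d[1]])
def lid(im,rack,guess):
    "lid pose in world from top picture: white blob near guess (board x,y)"
    hsv=cv2.cvtColor(im,cv2.COLOR_RGB2HSV)
    m=((hsv[...,1]<70)&(hsv[...,2]>110)).astype(np.uint8)
    m=cv2.morphologyEx(m,cv2.MORPH_CLOSE,np.ones((5,5)))
    n,lab,st,ce=cv2.connectedComponentsWithStats(m)
    q=proj("top",place(rack,[[guess[0],guess[1],64]]))[0]
    k=min((i for i in range(1,n) if st[i,4]>500),key=lambda i:np.hypot(*(ce[i]-q)))
    c=cv2.findContours((lab==k).astype(np.uint8),0,cv2.CHAIN_APPROX_NONE)[0][0][:,0].astype(float)
    w=unproj("top",c,64)[:,:2].astype(np.float32)
    r=cv2.minAreaRect(w);b=cv2.boxPoints(r)
    e=[b[1]-b[0],b[2]-b[1]];L=max(e,key=np.linalg.norm);a=np.arctan2(L[1],L[0])
    a=(a-rack[2]+np.pi/2)%np.pi-np.pi/2+rack[2]
    M=cv2.moments(w);wc=unproj("top",[ce[k]],64)[0,:2]
    return np.array([*wc,a]),np.array(r[0]),r[1]
def Rt(s):
    from scipy.spatial.transform import Rotation as Ro
    return Ro.from_euler('xyz',s['tool_rot']).as_matrix()
E
python3 - <<'E'
from h import *
rack=np.load("rack.npy")
im=cv2.cvtColor(cv2.imread("pics/top1.png"),cv2.COLOR_BGR2RGB)
hsv=cv2.cvtColor(im,cv2.COLOR_RGB2HSV)
out=[]
for s in(1,-1):
    L=boxl(-10,205,s*68-6,s*68+6,8,26)
    hull=cv2.convexHull(proj("top",place(rack,boxl(-20,203,s*68-14,s*68+14,8,26))).astype(np.float32))
    z=np.zeros(im.shape[:2],np.uint8);cv2.fillConvexPoly(z,np.int32(hull),1)
    reg=(z>0)&(hsv[...,2]<75)
    p,e=fitsil(reg,"top",rack,L);print(s,p-rack,e,"lateral at mid",tob(rack,place(p,[[97.5,0,0]])[0]), 'n',reg.sum())
p,c,sz=lid(im,rack,(-130,-25));print("lid",p,c,sz,tob(rack,p),tob(rack,c),p[2]-rack[2])
s=ctrl.read_state();R=Rt(s);print(R.round(3),rack)
E
```

```text
1 [-1.80046137  0.50831432 -0.00411353] 0.03080201 lateral at mid [97.71812935  1.45691587] n 365
-1 [-1.76388630e+00 -4.97303425e-02 -1.11209628e-03] 0.04644488 lateral at mid [97.17353769  1.62570723] n 378
lid [ 582.35019645 -158.97934003    1.38497758] [ 582.559021   -158.94497681] (124.9258041381836, 95.2198486328125) [-132.78178882  -26.32638359] [-132.7150248   -26.52720961] -0.02795992326173069
[[ 0.     0.921  0.39 ]
 [-0.     0.39  -0.921]
 [-1.     0.     0.   ]] [577.22498167 -23.70992705   1.4129375 ]
```

```bash
cat >> h.py <<'E'
def plan(target,yawz,n,show=True):
    "rows to target xyz with tool z heading yawz (world angle), tool x down, constant world steps"
    s=ctrl.read_state();R=Rt(s);a=np.arctan2(R[1,2],R[0,2]);da=(yawz-a+np.pi)%(2*np.pi)-np.pi
    d=np.array(target)-s['eef_pos'];print("now",s['eef_pos'].round(1),"zyaw",round(a,4),"d",d.round(1),"turn deg",np.degrees(da).round(2),"t",s['clock'],"F",s['force'].round(2),"w",round(s['width'],1))
    # tool x is down: turn about world z by da = -da about tool x
    for i in range(n):
        b=a+da*i/n;z=np.array([np.cos(b),np.sin(b),0]);x=np.array([0,0,-1.]);y=np.cross(z,x)
        st=d/n
        print(dict(dx=round(st@x/750,4),dy=round(st@y/750,4),dz=round(st@z/750,4),wx=round(-np.degrees(da)/6/n,3)))
E
python3 - <<'E'
from h import *
rack=np.load("rack.npy");rack=np.array([*place(rack,[[0,1.5,0]])[0,:2],rack[2]-.002]);np.save("rack.npy",rack)
t=place(rack,[[-132.7,-123,0]])[0];print(rack,t)
plan([t[0],t[1],200],rack[2]-np.pi-.026,15)
print([(np.round(tob(rack,unproj('top',[d['point']],8)[0])),d['conf']) for l in('setter','awl','thread_spool','snap_jar') for d in ctrl.mark_of(l,'top')[:1]])
print([(np.round((unproj('top',[d['point']],0)[0])),d['conf']) for l in('dye_bottle','mallet','edge_roller') for d in ctrl.mark_of(l,'top')[:1]])
E
```

```text
[575.74363244 -23.47412102   1.4109375 ] [ 676.05232249 -174.0611613     0.        ]
now [ 253.7 -598.5  231.3] zyaw -1.17 d [422.4 424.4 -31.3] turn deg -33.61 t 0.9 F [ 0.45  0.68 -0.23] w 85.3
{'dx': np.float64(0.0028), 'dy': np.float64(0.0493), 'dz': np.float64(-0.0201), 'wx': np.float64(0.373)}
{'dx': np.float64(0.0028), 'dy': np.float64(0.0485), 'dz': np.float64(-0.022), 'wx': np.float64(0.373)}
{'dx': np.float64(0.0028), 'dy': np.float64(0.0476), 'dz': np.float64(-0.0239), 'wx': np.float64(0.373)}
{'dx': np.float64(0.0028), 'dy': np.float64(0.0466), 'dz': np.float64(-0.0257), 'wx': np.float64(0.373)}
{'dx': np.float64(0.0028), 'dy': np.float64(0.0456), 'dz': np.float64(-0.0275), 'wx': np.float64(0.373)}
{'dx': np.float64(0.0028), 'dy': np.float64(0.0444), 'dz': np.float64(-0.0293), 'wx': np.float64(0.373)}
{'dx': np.float64(0.0028), 'dy': np.float64(0.0433), 'dz': np.float64(-0.031), 'wx': np.float64(0.373)}
{'dx': np.float64(0.0028), 'dy': np.float64(0.042), 'dz': np.float64(-0.0327), 'wx': np.float64(0.373)}
{'dx': np.float64(0.0028), 'dy': np.float64(0.0407), 'dz': np.float
[... 199 characters left out ...]
': np.float64(-0.0374), 'wx': np.float64(0.373)}
{'dx': np.float64(0.0028), 'dy': np.float64(0.0364), 'dz': np.float64(-0.0388), 'wx': np.float64(0.373)}
{'dx': np.float64(0.0028), 'dy': np.float64(0.0349), 'dz': np.float64(-0.0402), 'wx': np.float64(0.373)}
{'dx': np.float64(0.0028), 'dy': np.float64(0.0333), 'dz': np.float64(-0.0415), 'wx': np.float64(0.373)}
{'dx': np.float64(0.0028), 'dy': np.float64(0.0316), 'dz': np.float64(-0.0428), 'wx': np.float64(0.373)}
[(array([   1., -124.]), 0.46), (array([ 116., -125.]), 0.51), (array([ 61., 122.]), 0.56), (array([136., 116.]), 0.64)]
[(array([ 668., -388.,    0.]), 0.6), (array([478., 460.,   0.]), 0.76), (array([ 432., -462.,    0.]), 0.57)]
```

>>> servo_tool --rows '[{"dx":0.003,"dy":0.049,"dz":-0.02,"wx":0.37,"fingers":0.35},{"dx":0.003,"dy":0.0485,"dz":-0.022,"wx":0.37,"fingers":0.35},{"dx":0.003,"dy":0.0475,"dz":-0.024,"wx":0.37,"fingers":0.35},{"dx":0.003,"dy":0.0465,"dz":-0.026,"wx":0.37,"fingers":0.35},{"dx":0.003,"dy":0.0455,"dz":-0.0275,"wx":0.37,"fingers":0.35}]'

```text
schema error: expected keys dx, dy, dz, wx, wy, wz, fingers
```

>>> servo_tool --rows '[{"dx":0.003,"dy":0.0445,"dz":-0.029,"wx":0.37,"fingers":0.35},{"dx":0.003,"dy":0.0433,"dz":-0.031,"wx":0.37,"fingers":0.35},{"dx":0.003,"dy":0.042,"dz":-0.033,"wx":0.37,"fingers":0.35},{"dx":0.003,"dy":0.0407,"dz":-0.0343,"wx":0.37,"fingers":0.35},{"dx":0.003,"dy":0.0393,"dz":-0.036,"wx":0.37,"fingers":0.35}]'

```text
schema error: expected keys dx, dy, dz, wx, wy, wz, fingers
```

>>> servo_tool --rows '[{"dx":0.003,"dy":0.038,"dz":-0.0374,"wx":0.37,"fingers":0.35},{"dx":0.003,"dy":0.0364,"dz":-0.039,"wx":0.37,"fingers":0.35},{"dx":0.003,"dy":0.035,"dz":-0.04,"wx":0.37,"fingers":0.35},{"dx":0.003,"dy":0.0333,"dz":-0.0415,"wx":0.37,"fingers":0.35},{"dx":0.003,"dy":0.0316,"dz":-0.043,"wx":0.37,"fingers":0.35}]'

```text
schema error: expected keys dx, dy, dz, wx, wy, wz, fingers
```

```bash
python3 - <<'E'
from h import *
rack=np.load("rack.npy");t=place(rack,[[-132.7,-123,0]])[0]
plan([t[0],t[1],36],rack[2]-np.pi-.026,1)
E
```

```text
now [ 253.6 -598.5  231.3] zyaw -1.17 d [ 422.4  424.4 -195.3] turn deg -33.61 t 1.25 F [ 0.47 -0.5  -0.17] w 85.3
{'dx': np.float64(0.2604), 'dy': np.float64(0.7394), 'dz': np.float64(-0.3013), 'wx': np.float64(5.602)}
```

All keys are required. I resend the rows in full.

>>> servo_tool --rows '[{"dx":0.003,"dy":0.049,"dz":-0.02,"wx":0.37,"wy":0,"wz":0,"fingers":0.35},{"dx":0.003,"dy":0.0485,"dz":-0.022,"wx":0.37,"wy":0,"wz":0,"fingers":0.35},{"dx":0.003,"dy":0.0475,"dz":-0.024,"wx":0.37,"wy":0,"wz":0,"fingers":0.35},{"dx":0.003,"dy":0.0465,"dz":-0.026,"wx":0.37,"wy":0,"wz":0,"fingers":0.35},{"dx":0.003,"dy":0.0455,"dz":-0.0275,"wx":0.37,"wy":0,"wz":0,"fingers":0.35}]'

```text
clock: 1.88
eef_pos: [394.8, -455.9, 220.1]
tool_rot: [0.741, 1.57, -0.624]
force: [1.1, -0.3, 0.3]
width: 55.6
```

>>> servo_tool --rows '[{"dx":0.003,"dy":0.0445,"dz":-0.029,"wx":0.37,"wy":0,"wz":0,"fingers":0.35},{"dx":0.003,"dy":0.0433,"dz":-0.031,"wx":0.37,"wy":0,"wz":0,"fingers":0.35},{"dx":0.003,"dy":0.042,"dz":-0.033,"wx":0.37,"wy":0,"wz":0,"fingers":0.35},{"dx":0.003,"dy":0.0407,"dz":-0.0343,"wx":0.37,"wy":0,"wz":0,"fingers":0.35},{"dx":0.003,"dy":0.0393,"dz":-0.036,"wx":0.37,"wy":0,"wz":0,"fingers":0.35}]'

```text
clock: 2.5
eef_pos: [535.3, -313.9, 208.9]
tool_rot: [0.995, 1.57, -0.564]
force: [1.0, 0.1, -0.3]
width: 55.6
```

>>> servo_tool --rows '[{"dx":0.003,"dy":0.038,"dz":-0.0374,"wx":0.37,"wy":0,"wz":0,"fingers":0.35},{"dx":0.003,"dy":0.0364,"dz":-0.039,"wx":0.37,"wy":0,"wz":0,"fingers":0.35},{"dx":0.003,"dy":0.035,"dz":-0.04,"wx":0.37,"wy":0,"wz":0,"fingers":0.35},{"dx":0.003,"dy":0.0333,"dz":-0.0415,"wx":0.37,"wy":0,"wz":0,"fingers":0.35},{"dx":0.003,"dy":0.0316,"dz":-0.043,"wx":0.37,"wy":0,"wz":0,"fingers":0.35}]'

```text
clock: 3.12
eef_pos: [675.6, -171.6, 197.5]
tool_rot: [1.037, 1.571, -0.715]
force: [-0.3, 0.2, -0.6]
width: 55.6
```

```bash
python3 - <<'E'
from h import *
rack=np.load("rack.npy");t=place(rack,[[-132.7,-123,0]])[0]
plan([t[0],t[1],36],rack[2]-np.pi-.026,1)
for n in("top","scene"):
    cv2.imwrite(f"pics/{n}2.png",cv2.resize(ctrl.get_image(n)[:,:,::-1],(784,588)))
E
```

```text
now [ 675.6 -171.6  197.5] zyaw -1.7524 d [   0.4   -2.4 -161.5] turn deg -0.24 t 3.125 F [-0.3   0.23 -0.62] w 55.6
{'dx': np.float64(0.2153), 'dy': np.float64(0.0012), 'dz': np.float64(0.0031), 'wx': np.float64(0.041)}
```

View pics/scene2.png

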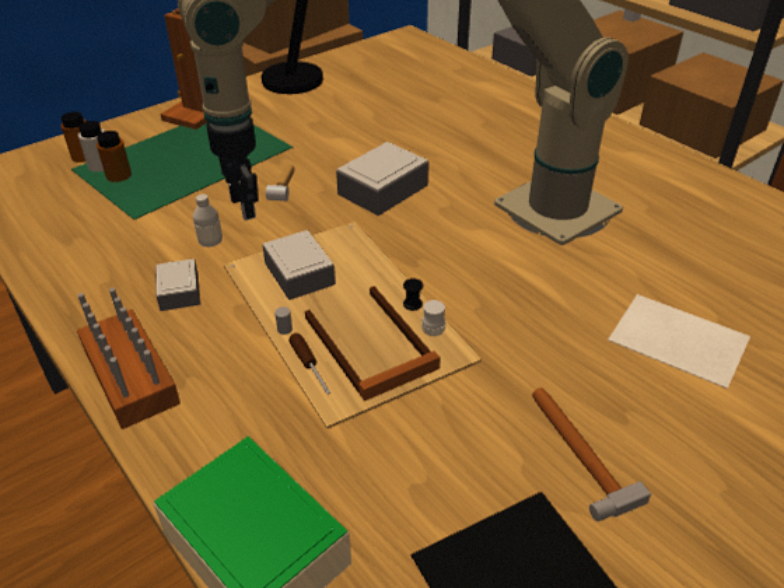

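```bash
python3 - <<'E'
from h import *
s=ctrl.read_state();print(s['eef_pos'],s['clock'],proj("scene",s['eef_pos'])*1.4,proj("top",s['eef_pos'])*1.4)
E
```

```text
[ 678.22272067 -165.65401022  196.65402057] 3.225 [[242.82117126 209.64675412]] [[476.51589933 214.14527555]]
```

View pics/top2.png

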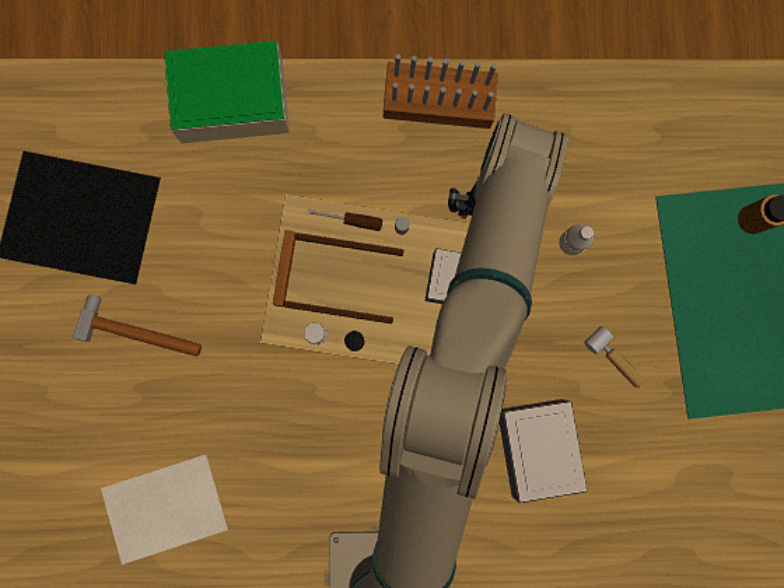

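The picture shows the gripper where the kinematics put it, beyond the box's far side, with the dye bottle and setter clear. I descend.

```bash
python3 - <<'E'
from h import *
rack=np.load("rack.npy");t=place(rack,[[-132.7,-123,0]])[0]
plan([t[0],t[1],30],rack[2]-np.pi-.026,5)
E
```

```text
now [ 678.2 -165.7  196.7] zyaw -1.7438 d [  -2.2   -8.4 -166.7] turn deg -0.73 t 3.225 F [-0.44  1.68 -0.68] w 55.7
{'dx': np.float64(0.0444), 'dy': np.float64(-0.0002), 'dz': np.float64(0.0023), 'wx': np.float64(0.024)}
{'dx': np.float64(0.0444), 'dy': np.float64(-0.0002), 'dz': np.float64(0.0023), 'wx': np.float64(0.024)}
{'dx': np.float64(0.0444), 'dy': np.float64(-0.0002), 'dz': np.float64(0.0023), 'wx': np.float64(0.024)}
{'dx': np.float64(0.0444), 'dy': np.float64(-0.0002), 'dz': np.float64(0.0023), 'wx': np.float64(0.024)}
{'dx': np.float64(0.0444), 'dy': np.float64(-0.0002), 'dz': np.float64(0.0023), 'wx': np.float64(0.024)}
```

>>> servo_tool --rows '[{"dx":0.055,"dy":0,"dz":0.003,"wx":0.03,"wy":0,"wz":0,"fingers":0.35},{"dx":0.055,"dy":0,"dz":0.003,"wx":0.03,"wy":0,"wz":0,"fingers":0.35},{"dx":0.055,"dy":0,"dz":0.003,"wx":0.03,"wy":0,"wz":0,"fingers":0.35},{"dx":0.05,"dy":0,"dz":0.003,"wx":0.03,"wy":0,"wz":0,"fingers":0.35},{"dx":0,"dy":0,"dz":0,"wx":0,"wy":0,"wz":0,"fingers":0.35}]'

```text
clock: 3.85
eef_pos: [670.0, -181.4, 33.2]
tool_rot: [-1.593, 1.564, 2.926]
force: [-0.9, 0.2, 0.5]
width: 55.6
```

```bash
python3 - <<'E'
from h import *
rack=np.load("rack.npy");s=ctrl.read_state();e=s['eef_pos'];print(tob(rack,e))
p=place(rack,[[-132.7,-90,0]])[0]
plan([p[0],p[1],30],rack[2]-np.pi-.026,1)
im=ctrl.get_image("scene")[:,:,::-1]
cv2.imwrite("pics/scene3.png",cv2.resize(im[100:250,100:300],(800,600),interpolation=cv2.INTER_CUBIC))
E
```

```text
[-140.87203714 -118.17282   ]
now [ 670.  -181.4   33.2] zyaw -1.7644 d [-26.5  12.6  -3.2] turn deg 0.45 t 3.85 F [-0.89  0.17  0.52] w 55.6
{'dx': np.float64(0.0042), 'dy': np.float64(-0.0379), 'dz': np.float64(-0.0096), 'wx': np.float64(-0.074)}
```

View pics/scene3.png

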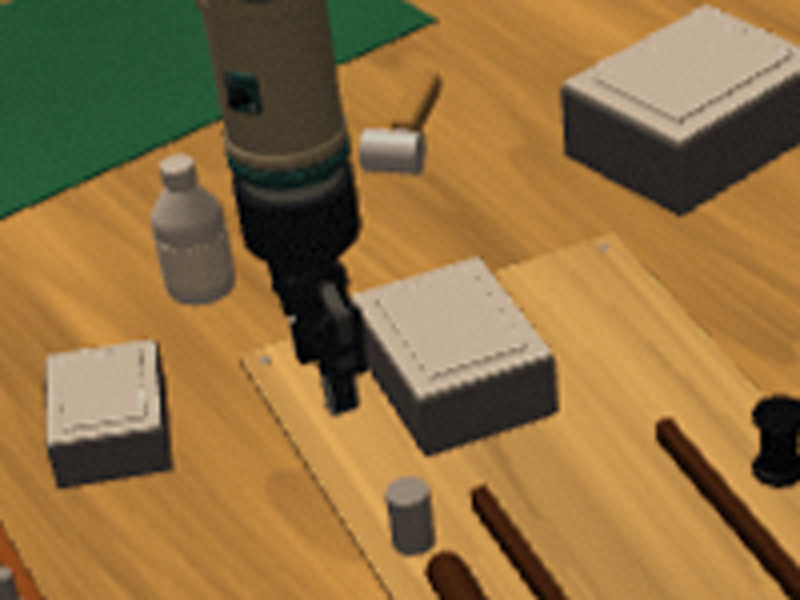

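>>> servo_tool --rows '[{"dx":0.004,"dy":-0.018,"dz":-0.005,"wx":-0.16,"wy":0,"wz":0,"fingers":0.35},{"dx":0,"dy":-0.015,"dz":-0.005,"wx":-0.16,"wy":0,"wz":0,"fingers":0.35},{"dx":0,"dy":0,"dz":0,"wx":0,"wy":0,"wz":0,"fingers":0.35}]'

```text
clock: 4.28
eef_pos: [650.4, -169.1, 35.0]
tool_rot: [1.77, 1.569, 0.041]
force: [-0.3, -0.2, -0.0]
width: 55.5
```

```bash
python3 - <<'E'
from h import *
rack=np.load("rack.npy");s=ctrl.read_state();e=s['eef_pos'];print(tob(rack,e))
p=place(rack,[[-132.7,-61,0]])[0]
plan([p[0],p[1],30],rack[2]-np.pi,1)
E
```

```text
[-131.88432805  -96.89062352]
now [ 650.4 -169.1   35. ] zyaw -1.7297 d [-35.6   4.9  -5. ] turn deg -0.05 t 4.275 F [-0.33 -0.2  -0.03] w 55.5
{'dx': np.float64(0.0067), 'dy': np.float64(-0.0479), 'dz': np.float64(0.001), 'wx': np.float64(0.009)}
```

>>> servo_tool --rows '[{"dx":0.005,"dy":-0.007,"dz":0,"wx":0,"wy":0,"wz":0,"fingers":0.35},{"dx":0,"dy":-0.007,"dz":0,"wx":0,"wy":0,"wz":0,"fingers":0.35},{"dx":0,"dy":-0.007,"dz":0,"wx":0,"wy":0,"wz":0,"fingers":0.35},{"dx":0,"dy":-0.007,"dz":0,"wx":0,"wy":0,"wz":0,"fingers":0.35}]'

```text
clock: 4.78
eef_pos: [630.2, -166.6, 30.1]
tool_rot: [1.398, 1.568, -0.332]
force: [4.6, -0.8, 1.9]
width: 55.5
```

```bash
python3 - <<'E'
from h import *
rack=np.load("rack.npy");s=ctrl.read_state();e=s['eef_pos'];print(tob(rack,e),s['eef_pos'],s['force'])
im=ctrl.get_image("scene")
for d in ctrl.silhouettes("hardware_box","scene"):
    if np.hypot(*(d['extent'][:2]-np.array([214,188])))<25:
        p,er=fitsil(d['region'],"scene",[584.8,-155,1.38],boxl(-65,65,-50,50,8,64));print(tob(rack,p),p[2]-rack[2],er)
cv2.imwrite("pics/scene4.png",cv2.resize(im[100:250,100:300,::-1],(800,600),interpolation=cv2.INTER_CUBIC))
E
```

```text
[-132.6472374   -76.57681073] [ 630.22943846 -166.61948236   30.07050967] [ 4.62633336 -0.83796401  1.9411662 ]
[-130.08702567  -16.0537201 ] -0.016703273700314103 0.31253153
```

View pics/scene4.png

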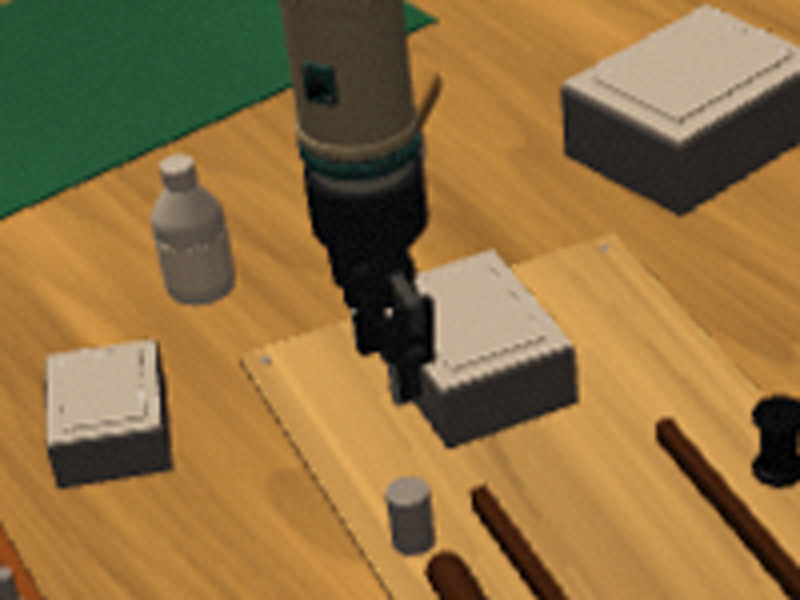

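It's in contact at about 4.6 N and the box is sliding sideways, with its centre near y = −16. I push about 16 mm further.

>>> servo_tool --rows '[{"dx":0,"dy":-0.006,"dz":0,"wx":0,"wy":0,"wz":0,"fingers":0.35},{"dx":0,"dy":-0.006,"dz":0,"wx":0,"wy":0,"wz":0,"fingers":0.35},{"dx":0,"dy":-0.005,"dz":0,"wx":0,"wy":0,"wz":0,"fingers":0.35},{"dx":0,"dy":0,"dz":0,"wx":0,"wy":0,"wz":0,"fingers":0.35}]'

```text
clock: 5.38
eef_pos: [616.5, -164.3, 29.8]
tool_rot: [-1.105, 1.571, -2.835]
force: [3.1, -0.7, 2.2]
width: 55.6
```

```bash
python3 - <<'E'
from h import *
rack=np.load("rack.npy");s=ctrl.read_state();e=s['eef_pos'];print(tob(rack,e),s['eef_pos'],s['force'])
E
```

```text
[-132.49496121  -62.63566163] [ 616.49028144 -164.25001189   29.75481619] [ 3.14240732 -0.72025938  2.24100217]
```

>>> servo_tool --rows '[{"dx":0,"dy":0.03,"dz":0,"wx":0,"wy":0,"wz":0,"fingers":0.35},{"dx":-0.02,"dy":0.04,"dz":0,"wx":0,"wy":0,"wz":0,"fingers":0.35},{"dx":-0.06,"dy":0.02,"dz":0.02,"wx":0,"wy":0,"wz":0,"fingers":0.35},{"dx":-0.06,"dy":0,"dz":0.05,"wx":-0.5,"wy":0,"wz":0,"fingers":0.35},{"dx":-0.02,"dy":0,"dz":0.06,"wx":-1,"wy":0,"wz":0,"fingers":0.35}]'

```text
clock: 6.0
eef_pos: [669.4, -271.0, 151.3]
tool_rot: [-1.997, 1.569, 2.718]
force: [1.1, -1.5, -0.8]
width: 55.6
```

>>> servo_tool --rows '[{"dx":0,"dy":0,"dz":0.06,"wx":-1,"wy":0,"wz":0,"fingers":0.35},{"dx":0,"dy":0,"dz":0.04,"wx":-1,"wy":0,"wz":0,"fingers":0.35},{"dx":0,"dy":0,"dz":0,"wx":-1,"wy":0,"wz":0,"fingers":0.35},{"dx":0,"dy":0,"dz":0,"wx":-1,"wy":0,"wz":0,"fingers":0.35},{"dx":0,"dy":0,"dz":0,"wx":0,"wy":0,"wz":0,"fingers":0.35}]'

```text
clock: 6.62
eef_pos: [670.7, -345.5, 147.7]
tool_rot: [-2.453, 1.564, 2.675]
force: [-0.2, -0.3, 0.5]
width: 55.9
```

```bash
python3 - <<'E'
from h import *
rack=np.load("rack.npy");s=ctrl.read_state();e=s['eef_pos'];print(tob(rack,e),s['eef_pos'],s['force'])
im=ctrl.get_image("top");cv2.imwrite("pics/top5.png",cv2.resize(im[90:300,150:430,::-1],(800,600),interpolation=cv2.INTER_CUBIC))
p,c,sz=lid(im,rack,(-130,-3));print("lid",sz,tob(rack,p),tob(rack,c),p[2]-rack[2])
d=ctrl.silhouettes("hardware_box","top")
for q in d:
    if np.hypot(*(tob(rack,unproj("top",[q['extent'][:2]],40)[0])-[-130,0]))<40:
        f,er=fitsil(q['region'],"top",p,boxl(-65,65,-50,50,8,64));print(tob(rack,f),f[2]-rack[2],er)
t=place(rack,[[-250,0,0]])[0];plan([t[0],t[1],150],rack[2]-np.pi/2,10)
E
```

```text
[-302.82817478 -145.01553795] [ 670.70635291 -345.52456957  147.65061873] [-0.24798241 -0.32623224  0.47218918]
lid (125.403076171875, 95.43425750732422) [-134.0292712     0.56084779] [-134.18101333    0.34617842] -0.0009241843167233643
now [ 671.7 -345.7  148.4] zyaw -1.1561 d [-135.8   75.4    1.6] turn deg 57.08 t 6.725 F [ 0.14 -0.25  0.09] w 55.4
{'dx': np.float64(-0.0002), 'dy': np.float64(-0.0125), 'dz': np.float64(-0.0165), 'wx': np.float64(-0.951)}
{'dx': np.float64(-0.0002), 'dy': np.float64(-0.0108), 'dz': np.float64(-0.0177), 'wx': np.float64(-0.951)}
{'dx': np.float64(-0.0002), 'dy': np.float64(-0.009), 'dz': np.float64(-0.0186), 'wx': np.float64(-0.951)}
{'dx': np.float64(-0.0002), 'dy': np.float64(-0.0071), 'dz': np.float64(-0.0195), 'wx': np.float64(-0.951)}
{'dx': np.float64(-0.0002), 'dy': np.float64(-0.0051), 'dz': np.float64(-0.0201), 'wx': np.float64(-0.951)}
{'dx': np.float64(-0.0002), 'dy': np.float64(-0.0031), 'dz': np.float64(-0.0205), 'wx': np.float64(-0.951)}
{'dx': np.float64(-0.0002), 'dy': np.float64(-0.0011), 'dz': np.float64(-0.0207), 'wx': np.float64(-0.951)}
{'dx': np.float64(-0.0002), 'dy': np.float64(0.001), 'dz': np.float64(-0.0207), 'wx': np.float64(-0.951)}
{'dx': np.float64(-0.0002), 'dy': np.float64(0.0031), 'dz': np.float64(-0.0205), 'wx': np.float64(-0.951)}
{'dx': np.float64(-0.0002), 'dy': np.float64(0.0051), 'dz': np.float64(-0.0201), 'wx': np.float64(-0.951)}
```

View pics/top5.png

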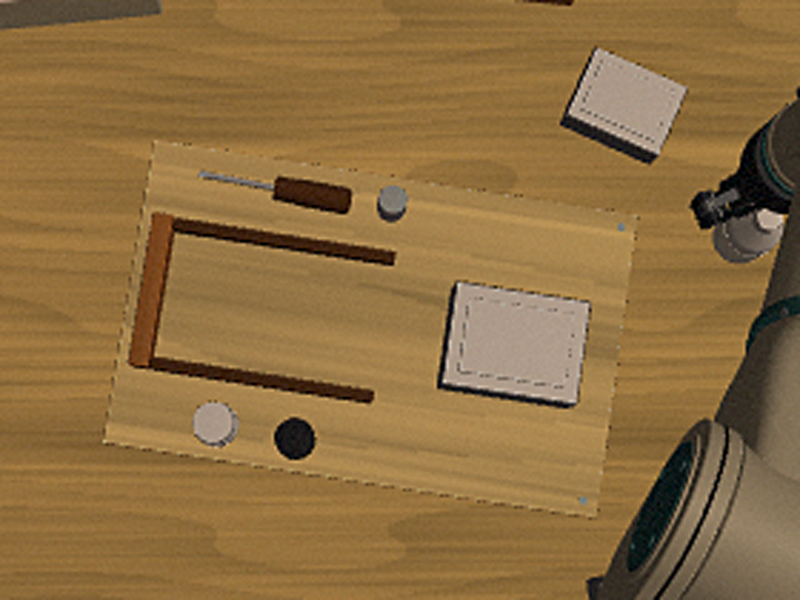

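The top view shows the box at (512,343) in the crop, centred (y ≈ 0.5 mm) and square, with everything else in place. I move behind it.

>>> servo_tool --rows '[{"dx":0,"dy":-0.0125,"dz":-0.0165,"wx":-0.95,"wy":0,"wz":0,"fingers":0.35},{"dx":0,"dy":-0.011,"dz":-0.0177,"wx":-0.95,"wy":0,"wz":0,"fingers":0.35},{"dx":0,"dy":-0.009,"dz":-0.0186,"wx":-0.95,"wy":0,"wz":0,"fingers":0.35},{"dx":0,"dy":-0.007,"dz":-0.0195,"wx":-0.95,"wy":0,"wz":0,"fingers":0.35},{"dx":0,"dy":-0.005,"dz":-0.02,"wx":-0.95,"wy":0,"wz":0,"fingers":0.35}]'

```text
clock: 7.35
eef_pos: [604.1, -308.0, 149.2]
tool_rot: [-2.657, 1.569, 2.971]
force: [0.6, -0.3, -0.1]
width: 55.3
```

>>> servo_tool --rows '[{"dx":0,"dy":-0.003,"dz":-0.0205,"wx":-0.95,"wy":0,"wz":0,"fingers":0.35},{"dx":0,"dy":-0.001,"dz":-0.0207,"wx":-0.95,"wy":0,"wz":0,"fingers":0.35},{"dx":0,"dy":0.001,"dz":-0.0207,"wx":-0.95,"wy":0,"wz":0,"fingers":0.35},{"dx":0,"dy":0.003,"dz":-0.0205,"wx":-0.95,"wy":0,"wz":0,"fingers":0.35},{"dx":0,"dy":0.005,"dz":-0.02,"wx":-0.95,"wy":0,"wz":0,"fingers":0.35}]'

```text
clock: 7.98
eef_pos: [536.2, -270.5, 149.3]
tool_rot: [-3.051, 1.569, 3.074]
force: [-1.4, -0.2, 0.7]
width: 55.6
```

>>> servo_tool --rows '[{"dx":0,"dy":0,"dz":0,"wx":0,"wy":0,"wz":0,"fingers":0.35},{"dx":0,"dy":0,"dz":0,"wx":0,"wy":0,"wz":0,"fingers":0.35}]'

```text
clock: 8.22
eef_pos: [537.9, -271.3, 149.7]
tool_rot: [-0.664, 1.57, -0.826]
force: [-0.2, 0.3, -0.4]
width: 55.4
```

```bash
python3 - <<'E'
from h import *
rack=np.load("rack.npy");s=ctrl.read_state();print(tob(rack,s['eef_pos']))
t=place(rack,[[-250,0.5,0]])[0];plan([t[0],t[1],34],rack[2]-np.pi/2,1)
E
```

```text
[-250.68330171   -2.11347748]
now [ 537.9 -271.3  149.7] zyaw -0.1618 d [  -2.5    1.1 -115.7] turn deg 0.11 t 8.225 F [-0.16  0.33 -0.43] w 55.4
{'dx': np.float64(0.1542), 'dy': np.float64(0.0009), 'dz': np.float64(-0.0035), 'wx': np.float64(-0.018)}
```

>>> servo_tool --rows '[{"dx":0.05,"dy":0,"dz":-0.002,"wx":-0.02,"wy":0,"wz":0,"fingers":0.35},{"dx":0.05,"dy":0,"dz":-0.0015,"wx":0,"wy":0,"wz":0,"fingers":0.35},{"dx":0.05,"dy":0,"dz":0,"wx":0,"wy":0,"wz":0,"fingers":0.35},{"dx":0,"dy":0.01,"dz":0,"wx":0,"wy":0,"wz":0,"fingers":0.35},{"dx":0,"dy":0.01,"dz":0,"wx":0,"wy":0,"wz":0,"fingers":0.35}]'

```text
clock: 8.85
eef_pos: [538.6, -255.2, 38.0]
tool_rot: [-0.049, 1.569, -0.206]
force: [0.5, -0.4, -0.0]
width: 55.6
```

>>> servo_tool --rows '[{"dx":0,"dy":0.01,"dz":0,"wx":0,"wy":0,"wz":0,"fingers":0.35},{"dx":0,"dy":0.01,"dz":0,"wx":0,"wy":0,"wz":0,"fingers":0.35},{"dx":0,"dy":0.008,"dz":0,"wx":0,"wy":0,"wz":0,"fingers":0.35},{"dx":0,"dy":0.008,"dz":0,"wx":0,"wy":0,"wz":0,"fingers":0.35},{"dx":0,"dy":0,"dz":0,"wx":0,"wy":0,"wz":0,"fingers":0.35}]'

```text
clock: 9.48
eef_pos: [541.6, -228.8, 37.2]
tool_rot: [-0.315, 1.571, -0.472]
force: [-1.0, 0.5, 0.3]
width: 55.4
```

```bash
cat > look.py <<'E'
from h import *
import sys
k=sys.argv[1];gx=float(sys.argv[2])
rack=np.load("rack.npy");s=ctrl.read_state();R=Rt(s);print("tcp",tob(rack,s['eef_pos']),s['eef_pos'][2],"F",s['force'].round(1),"zyaw err",np.arctan2(R[1,2],R[0,2])-(rack[2]-np.pi/2),s['clock'])
im=ctrl.get_image("top");cv2.imwrite(f"pics/top{k}.png",cv2.resize(im[90:300,150:430,::-1],(800,600),interpolation=cv2.INTER_CUBIC))
try:
    p,c,sz=lid(im,rack,(gx,0));print("lid",np.round(sz,1),tob(rack,p),tob(rack,c),p[2]-rack[2])
except Exception as e: print(e)
im=ctrl.get_image("scene");cv2.imwrite(f"pics/scene{k}.png",cv2.resize(im[100:310,130:410,::-1],(800,600),interpolation=cv2.INTER_CUBIC))
E
python3 look.py 6 -127
```

```text
tcp [-208.1420893     1.00179009] 37.21497686303402 F [-1.   0.5  0.3] zyaw err 0.0028453052318822003 9.475
lid [125.2  95.6] [-131.26526015    0.76773589] [-132.69903779    0.2581401 ] 0.005749032503039819
```

View pics/top6.png

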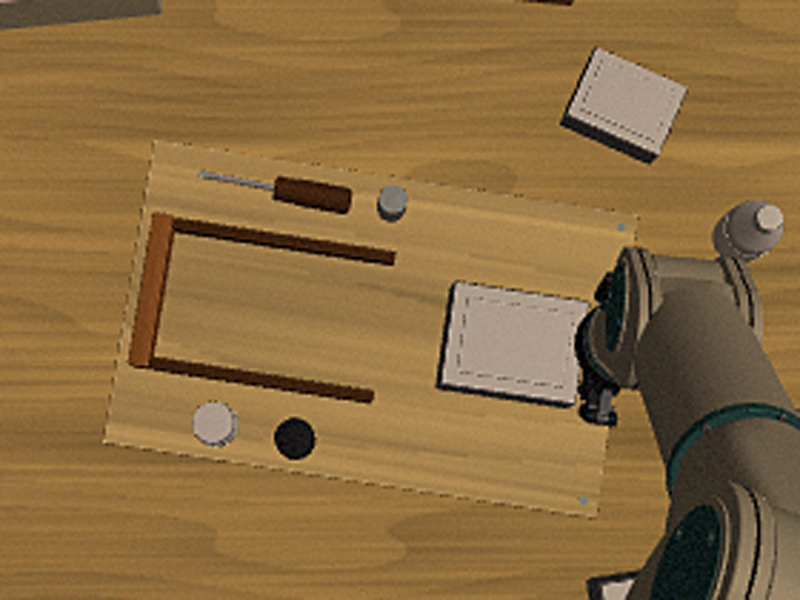

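View pics/scene6.png

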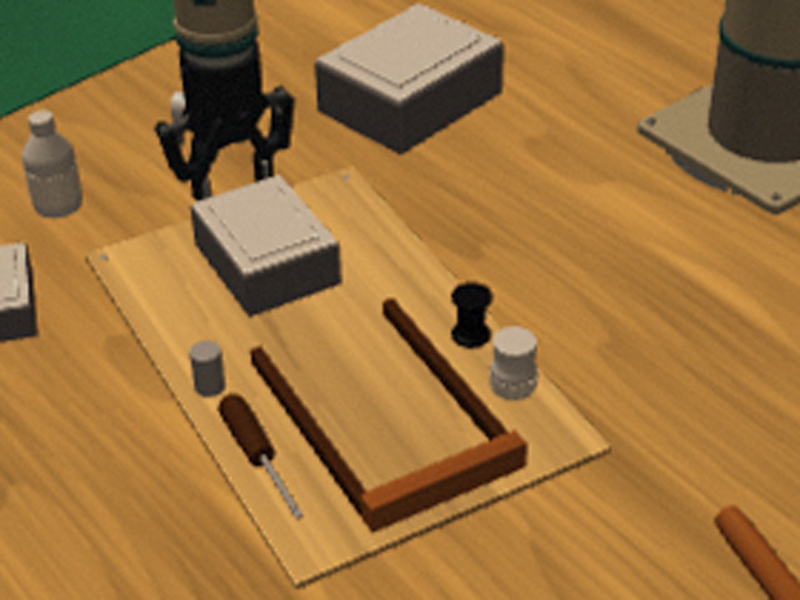

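The fingers are just behind the box at y ≈ 1, square to the lane. I start the push.

>>> servo_tool --rows '[{"dx":0,"dy":0.009,"dz":0,"wx":0,"wy":0,"wz":0,"fingers":0.35},{"dx":0,"dy":0.01,"dz":0,"wx":0.01,"wy":0,"wz":0,"fingers":0.35},{"dx":0,"dy":0.01,"dz":0,"wx":0.01,"wy":0,"wz":0,"fingers":0.35},{"dx":0,"dy":0.01,"dz":0,"wx":0,"wy":0,"wz":0,"fingers":0.35},{"dx":0,"dy":0.01,"dz":0,"wx":0,"wy":0,"wz":0,"fingers":0.35}]'

```text
clock: 10.2
eef_pos: [547.3, -192.0, 37.0]
tool_rot: [2.475, 1.57, 2.316]
force: [-0.1, -2.0, -1.0]
width: 55.9
```

```bash
python3 look.py 7 -100
```

```text
tcp [-170.89087093    1.28603088] 36.97820971545952 F [-0.1 -2.  -1. ] zyaw err 0.0006925325128140092 10.2
lid [125.9  95.3] [-93.60892143   0.89347249] [-96.2051463    0.18256455] 0.001015112405688745
```

View pics/top7.png

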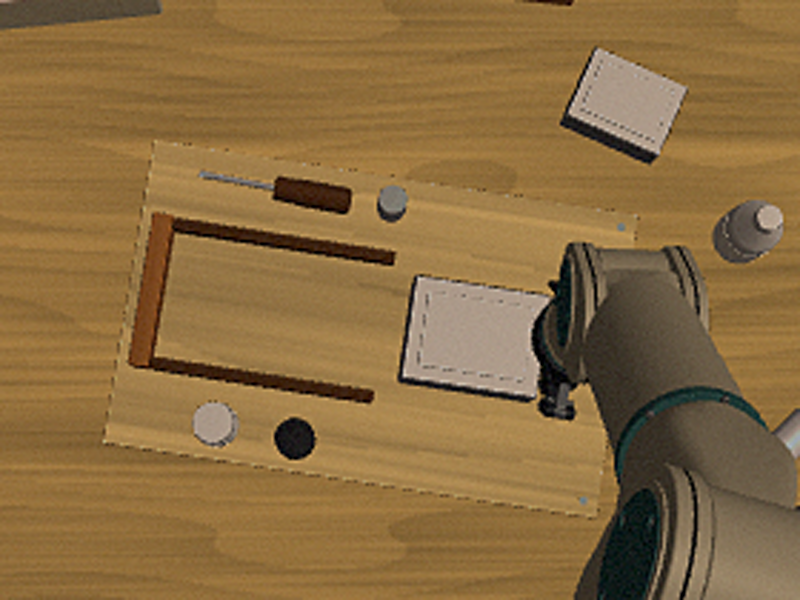

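The box follows with y ≈ 0.2 and yaw ≈ 0. I carry on into the mouth.

>>> servo_tool --rows '[{"dx":0,"dy":0.01,"dz":0,"wx":0,"wy":0,"wz":0,"fingers":0.35},{"dx":0,"dy":0.01,"dz":0,"wx":0,"wy":0,"wz":0,"fingers":0.35},{"dx":0,"dy":0.01,"dz":0,"wx":0,"wy":0,"wz":0,"fingers":0.35},{"dx":0,"dy":0.01,"dz":0,"wx":0,"wy":0,"wz":0,"fingers":0.35},{"dx":0,"dy":0.01,"dz":0,"wx":0,"wy":0,"wz":0,"fingers":0.35}]'

```text
clock: 10.92
eef_pos: [553.3, -155.2, 37.1]
tool_rot: [-3.05, 1.571, 3.074]
force: [-0.4, -3.5, -0.3]
width: 55.7
```

```bash
python3 look.py 8 -60
```

```text
tcp [-133.64218491    1.215904  ] 37.06816508263354 F [-0.4 -3.5 -0.3] zyaw err 0.00044594328516117665 10.925
lid [125.1  95.3] [-55.28040522   1.32933643] [-58.83244054   0.23576318] 0.001015708452136499
```

View pics/top8.png

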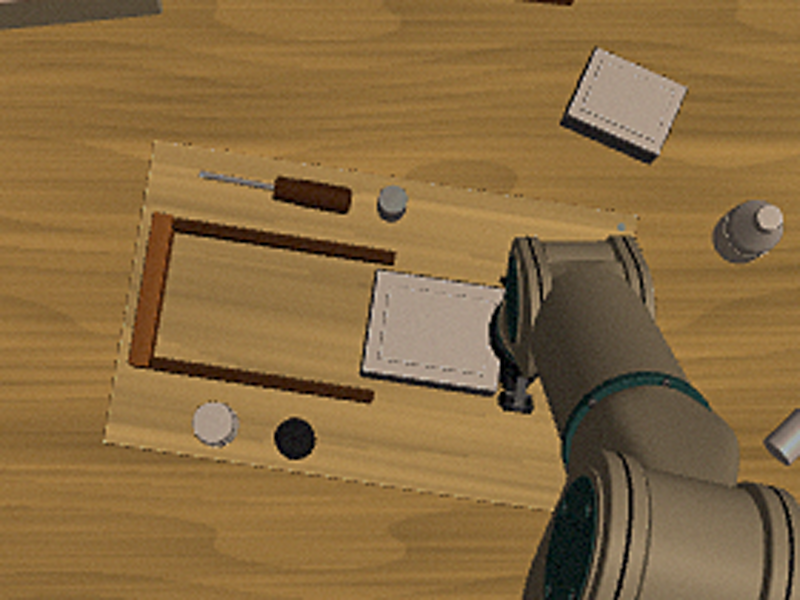

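The box's nose is in the mouth with a clear gap on both sides. I continue.

>>> servo_tool --rows '[{"dx":0,"dy":0.01,"dz":0,"wx":0,"wy":0,"wz":0,"fingers":0.35},{"dx":0,"dy":0.01,"dz":0,"wx":0,"wy":0,"wz":0,"fingers":0.35},{"dx":0,"dy":0.01,"dz":0,"wx":0,"wy":0,"wz":0,"fingers":0.35},{"dx":0,"dy":0.01,"dz":0,"wx":0,"wy":0,"wz":0,"fingers":0.35},{"dx":0,"dy":0.01,"dz":0,"wx":0,"wy":0,"wz":0,"fingers":0.35}]'

```text
clock: 11.65
eef_pos: [559.2, -118.3, 37.1]
tool_rot: [-1.091, 1.571, -1.251]
force: [-0.3, -3.0, -0.8]
width: 55.4
```

>>> servo_tool --rows '[{"dx":0,"dy":0.01,"dz":0,"wx":0,"wy":0,"wz":0,"fingers":0.35},{"dx":0,"dy":0.01,"dz":0,"wx":0,"wy":0,"wz":0,"fingers":0.35},{"dx":0,"dy":0.01,"dz":0,"wx":0,"wy":0,"wz":0,"fingers":0.35}]'

```text
clock: 12.02
eef_pos: [562.8, -96.1, 37.1]
tool_rot: [-1.422, 1.571, -1.581]
force: [-1.0, -3.1, 1.1]
width: 55.5
```

```bash
python3 look.py 9 0
```

```text
tcp [-73.77010036   1.22621264] 37.1084105101526 F [-1.  -3.1  1.1] zyaw err 0.00033190713216493806 12.025
lid [125.   95.2] [6.90077663 2.39666037] [0.83448707 0.31152849] 0.0010152316149782958
```

View pics/top9.png

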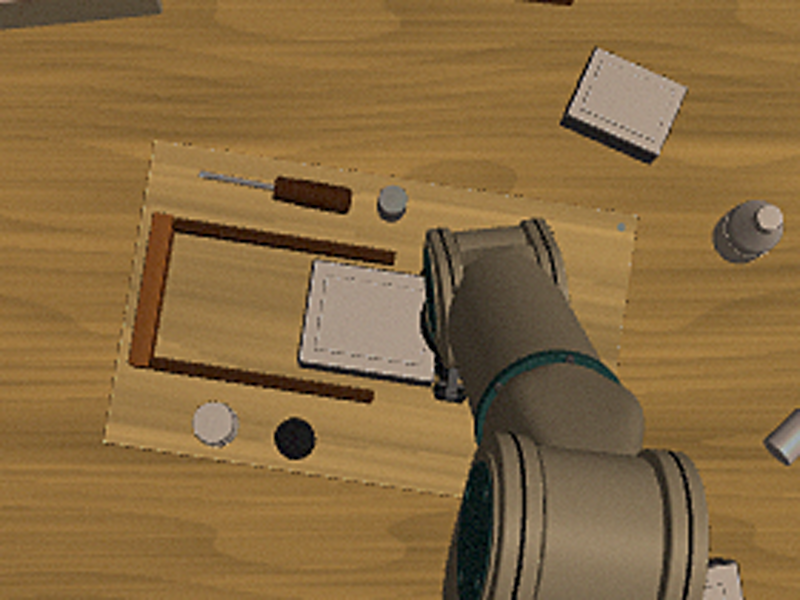

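View pics/scene9.png

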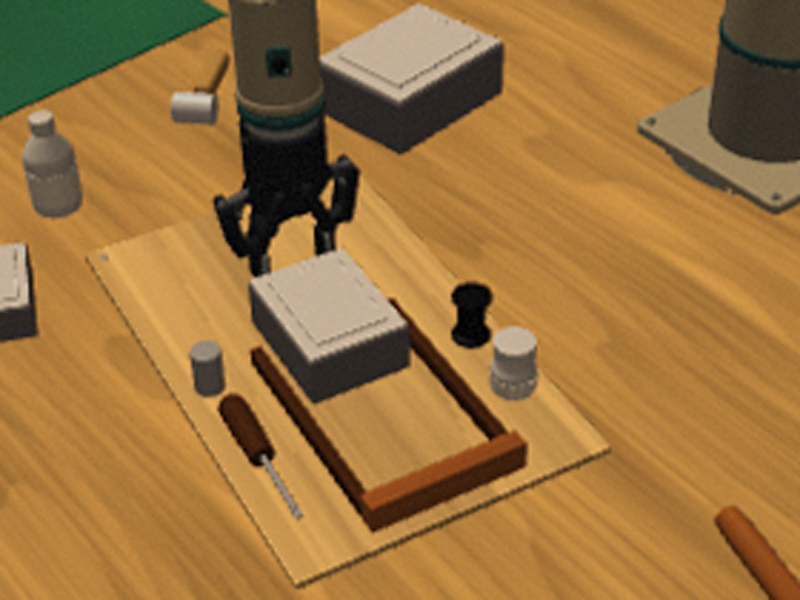

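The box is straight and clear of both rails, with its centre just past the mouth. I continue.

>>> servo_tool --rows '[{"dx":0,"dy":0.01,"dz":0,"wx":0,"wy":0,"wz":0,"fingers":0.35},{"dx":0,"dy":0.01,"dz":0,"wx":0,"wy":0,"wz":0,"fingers":0.35},{"dx":0,"dy":0.01,"dz":0,"wx":0,"wy":0,"wz":0,"fingers":0.35},{"dx":0,"dy":0.01,"dz":0,"wx":0,"wy":0,"wz":0,"fingers":0.35},{"dx":0,"dy":0.01,"dz":0,"wx":0,"wy":0,"wz":0,"fingers":0.35}]'

```text
clock: 12.75
eef_pos: [568.7, -59.0, 37.1]
tool_rot: [-2.824, 1.571, -2.984]
force: [-0.5, -3.9, 0.1]
width: 55.2
```

>>> servo_tool --rows '[{"dx":0,"dy":0.01,"dz":0,"wx":0,"wy":0,"wz":0,"fingers":0.35},{"dx":0,"dy":0.01,"dz":0,"wx":0,"wy":0,"wz":0,"fingers":0.35},{"dx":0,"dy":0.01,"dz":0,"wx":0,"wy":0,"wz":0,"fingers":0.35},{"dx":0,"dy":0.01,"dz":0,"wx":0,"wy":0,"wz":0,"fingers":0.35},{"dx":0,"dy":0.01,"dz":0,"wx":0,"wy":0,"wz":0,"fingers":0.35}]'

```text
clock: 13.38
eef_pos: [574.7, -22.0, 37.1]
tool_rot: [-2.713, 1.571, -2.873]
force: [-0.0, -3.3, -0.1]
width: 55.7
```

```bash
python3 look.py 10 75
```

```text
tcp [1.2626449  1.28903726] 37.06016400212555 F [-0.  -3.3 -0.1] zyaw err 0.00030627171997954505 13.375
lid [124.8  95.2] [87.19664702  4.25903632] [75.82146801  0.41786453] 0.0014464116152834716
```

View pics/scene10.png

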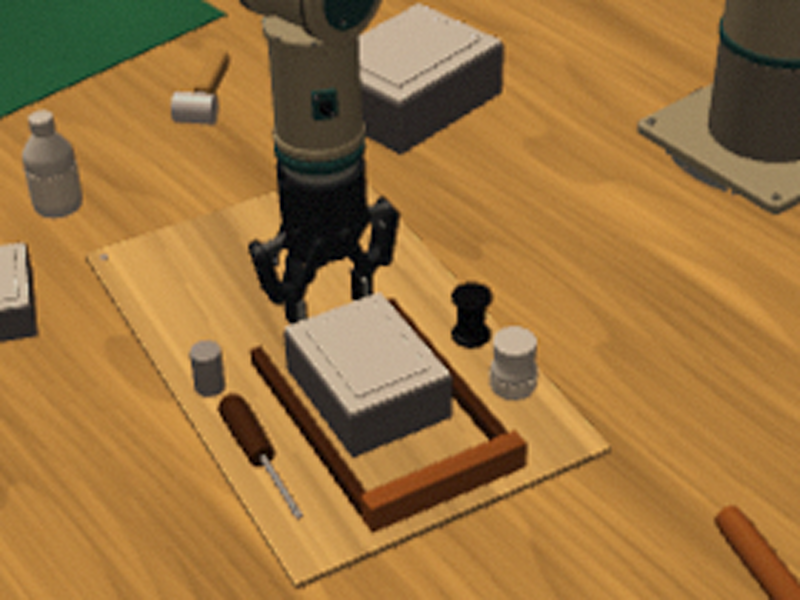

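View pics/top10.png

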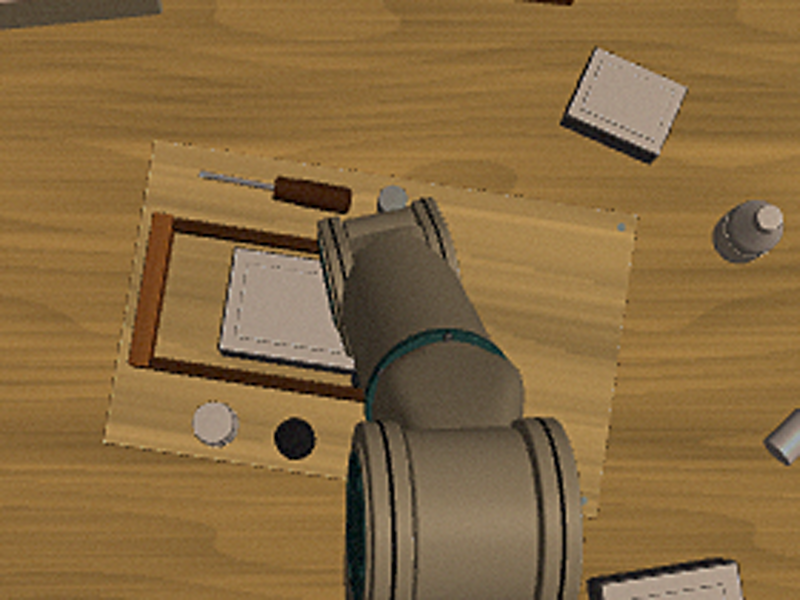

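The box is still centred and aligned, with about 64 mm left. I push 52 mm, then go slowly and watch the force.

>>> servo_tool --rows '[{"dx":0,"dy":0.01,"dz":0,"wx":0,"wy":0,"wz":0,"fingers":0.35},{"dx":0,"dy":0.01,"dz":0,"wx":0,"wy":0,"wz":0,"fingers":0.35},{"dx":0,"dy":0.01,"dz":0,"wx":0,"wy":0,"wz":0,"fingers":0.35},{"dx":0,"dy":0.01,"dz":0,"wx":0,"wy":0,"wz":0,"fingers":0.35},{"dx":0,"dy":0.01,"dz":0,"wx":0,"wy":0,"wz":0,"fingers":0.35}]'

```text
clock: 14.1
eef_pos: [580.6, 15.1, 37.1]
tool_rot: [-2.575, 1.571, -2.735]
force: [-1.1, -2.4, -0.6]
width: 55.8
```

>>> servo_tool --rows '[{"dx":0,"dy":0.01,"dz":0,"wx":0,"wy":0,"wz":0,"fingers":0.35},{"dx":0,"dy":0.008,"dz":0,"wx":0,"wy":0,"wz":0,"fingers":0.35},{"dx":0,"dy":0.003,"dz":0,"wx":0,"wy":0,"wz":0,"fingers":0.35},{"dx":0,"dy":0,"dz":0,"wx":0,"wy":0,"wz":0,"fingers":0.35}]'

```text
clock: 14.6
eef_pos: [583.2, 30.9, 37.1]
tool_rot: [1.418, 1.57, 1.259]
force: [-0.5, -0.1, -0.3]
width: 55.7
```

```bash
python3 look.py 11 128
```

```text
tcp [54.84996344  1.30101603] 37.07430543454317 F [-0.5 -0.1 -0.3] zyaw err 0.000945341418370188 14.6
lid [108.1  95.2] [147.45039554   5.52960847] [137.25989161   0.68812859] 0.0010139203127932372
```

View pics/top11.png

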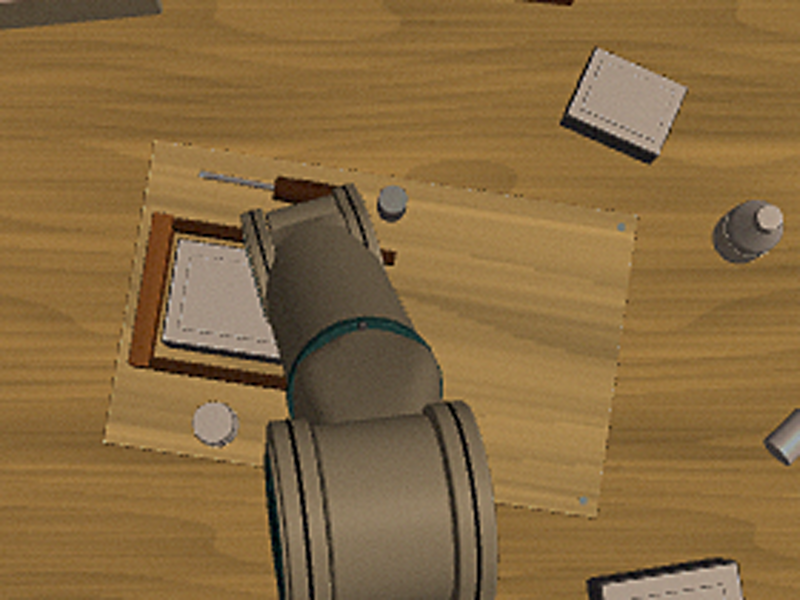

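Roughly 10 mm remain to the stop. I make slow steps of about 2 mm, watching the force.

>>> servo_tool --rows '[{"dx":0,"dy":0.003,"dz":0,"wx":0,"wy":0,"wz":0,"fingers":0.35},{"dx":0,"dy":0.003,"dz":0,"wx":0,"wy":0,"wz":0,"fingers":0.35},{"dx":0,"dy":0.003,"dz":0,"wx":0,"wy":0,"wz":0,"fingers":0.35}]'

```text
clock: 15.08
eef_pos: [584.2, 36.4, 37.1]
tool_rot: [-1.397, 1.57, -1.557]
force: [-0.4, -3.4, 0.2]
width: 55.3
```

>>> servo_tool --rows '[{"dx":0,"dy":0.002,"dz":0,"wx":0,"wy":0,"wz":0,"fingers":0.35},{"dx":0,"dy":0.002,"dz":0,"wx":0,"wy":0,"wz":0,"fingers":0.35}]'

```text
clock: 15.32
eef_pos: [584.7, 39.7, 37.1]
tool_rot: [-1.225, 1.571, -1.384]
force: [-0.1, -4.0, 0.3]
width: 55.6
```

```bash
python3 look.py 12 137
```

```text
tcp [63.78588545  1.21475528] 37.075733503537585 F [-0.1 -4.   0.3] zyaw err 0.0003303066959131351 15.325
lid [103.7  95.2] [158.36378265   5.48649016] [148.60906952   0.50040159] 0.0014007544573855224
```

View pics/top12.png

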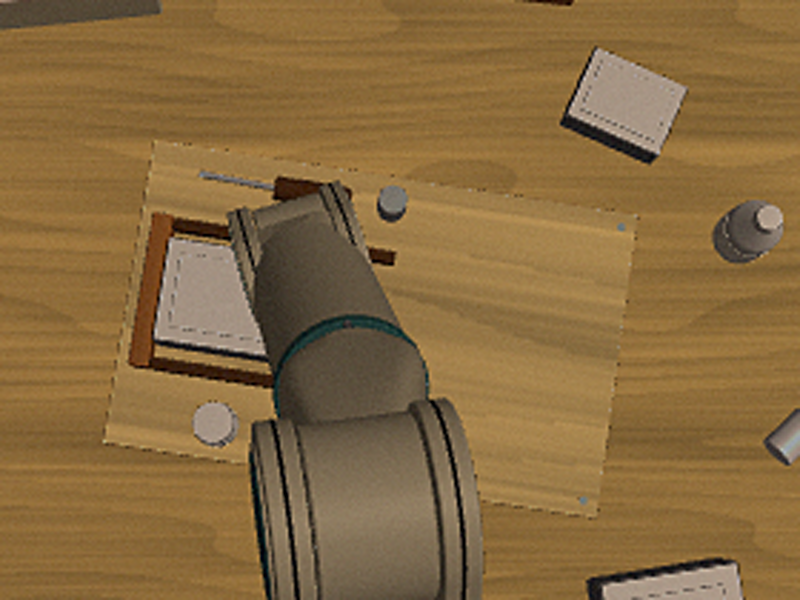

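>>> servo_tool --rows '[{"dx":0,"dy":0.0015,"dz":0,"wx":0,"wy":0,"wz":0,"fingers":0.35},{"dx":0,"dy":0.001,"dz":0,"wx":0,"wy":0,"wz":0,"fingers":0.35}]'

```text
clock: 15.68
eef_pos: [584.8, 40.7, 37.1]
tool_rot: [-1.705, 1.57, -1.865]
force: [-0.9, -6.8, 1.8]
width: 55.4
```

>>> servo_tool --rows '[{"dx":0,"dy":0.001,"dz":0,"wx":0,"wy":0,"wz":0,"fingers":0.35},{"dx":0,"dy":0,"dz":0,"wx":0,"wy":0,"wz":0,"fingers":0.35}]'

```text
clock: 15.92
eef_pos: [584.8, 40.7, 37.1]
tool_rot: [-1.77, 1.569, -1.93]
force: [-1.9, -6.2, 2.1]
width: 55.5
```

>>> servo_tool --rows '[{"dx":0,"dy":0.0015,"dz":0,"wx":0,"wy":0,"wz":0,"fingers":0.35},{"dx":0,"dy":0,"dz":0,"wx":0,"wy":0,"wz":0,"fingers":0.35}]'

```text
clock: 16.18
eef_pos: [584.8, 40.7, 37.1]
tool_rot: [-1.761, 1.567, -1.922]
force: [-1.1, -7.2, 2.6]
width: 55.3
```

The TCP has stopped while the force climbs, so the box is against the stop. I back straight off, rise and move aside to check.

>>> servo_tool --rows '[{"dx":0,"dy":-0.015,"dz":0,"wx":0,"wy":0,"wz":0,"fingers":0.35},{"dx":0,"dy":-0.03,"dz":0,"wx":0,"wy":0,"wz":0,"fingers":0.35},{"dx":-0.02,"dy":-0.05,"dz":0,"wx":0,"wy":0,"wz":0,"fingers":0.35},{"dx":-0.05,"dy":-0.05,"dz":0,"wx":0,"wy":0,"wz":0,"fingers":0.35},{"dx":-0.05,"dy":-0.05,"dz":0,"wx":0,"wy":0,"wz":0,"fingers":0.35}]'

```text
clock: 16.8
eef_pos: [562.1, -100.7, 127.8]
tool_rot: [1.403, 1.569, 1.245]
force: [1.0, -0.8, 0.6]
width: 55.5
```

>>> servo_tool --rows '[{"dx":-0.05,"dy":-0.05,"dz":0,"wx":0,"wy":0,"wz":0,"fingers":0.35},{"dx":0,"dy":-0.05,"dz":0,"wx":0,"wy":0,"wz":0,"fingers":0.35},{"dx":0,"dy":-0.05,"dz":0,"wx":0,"wy":0,"wz":0,"fingers":0.35},{"dx":0,"dy":-0.03,"dz":0,"wx":0,"wy":0,"wz":0,"fingers":0.35},{"dx":0,"dy":0,"dz":0,"wx":0,"wy":0,"wz":0,"fingers":0.35}]'

```text
clock: 17.42
eef_pos: [540.5, -235.6, 164.5]
tool_rot: [0.327, 1.57, 0.164]
force: [-1.0, 1.1, 0.6]
width: 55.5
```

```bash
python3 look.py 13 140
```

```text
tcp [-215.0186709     1.08031564] 164.5311400522366 F [-1.   1.1  0.6] zyaw err -0.0026278822732840323 17.425
lid [125.4  95.4] [138.89160955   0.68933201] [138.6328231    0.59833539] 0.0014464116152834716
```

View pics/top13.png

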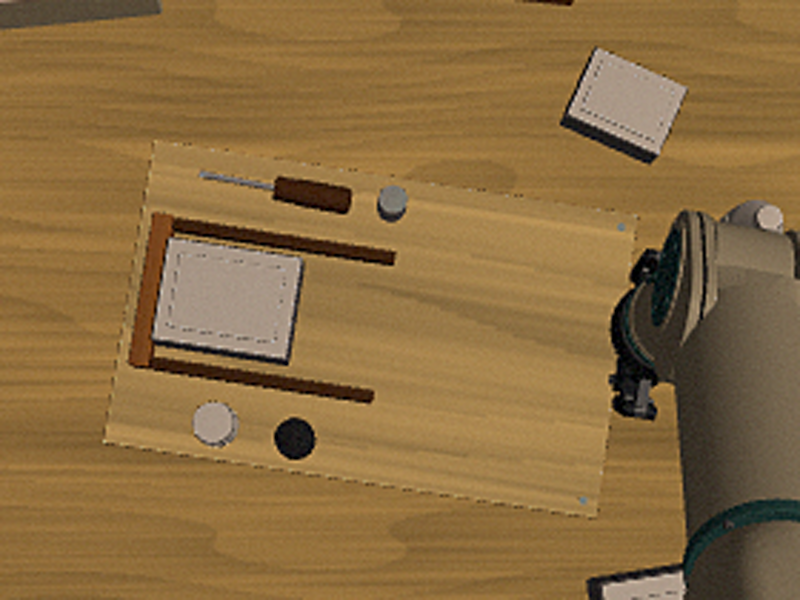

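View pics/scene13.png

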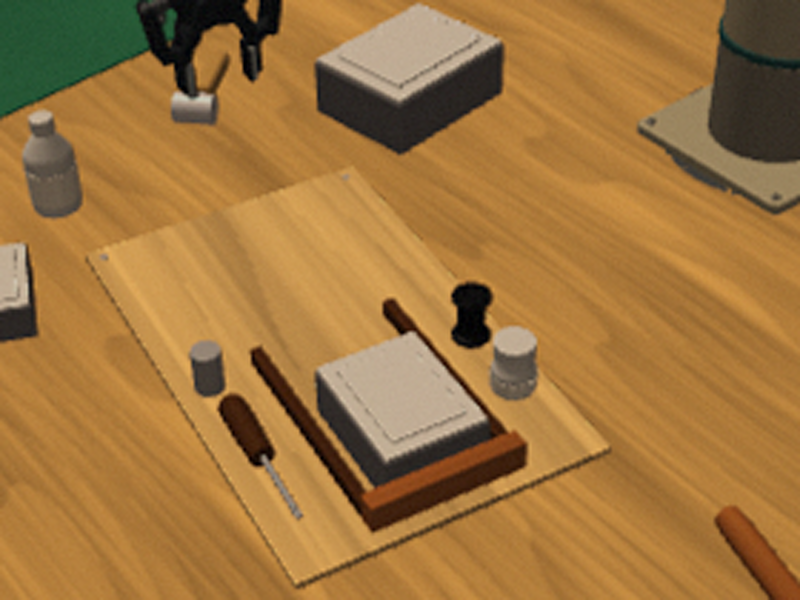

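The pictures show the box against the stop with board visible on both sides. It measures x ≈ 139 mm, y ≈ 0.6 mm and yaw ≈ 0, and the robot is clear of everything.

```bash
python3 -c "
from cell import ctrl
print(ctrl.finish_job())"
```

```text
the job is handed in; nothing more can be done
None
```

I pushed the box sideways about 27 mm with two half-open fingers to bring it onto the lane's centre line. I then pushed it from behind down the lane until it met the stop. There the tool stopped moving and the force rose from about 4 N to 7 N. I backed off, raised the arm clear and handed the job in at about 17.5 s; no verdict is reported.

- **Final position:** the last top picture put the box at board x ≈ 138.7 mm, y ≈ 0.6 mm and yaw ≈ 0.001 rad. That is within the 134 to 146 mm and ±12 mm limits.
- **Rails and other things:** board was visible between the box and both rails. The things in the two final pictures looked unmoved. The mallet and edge roller were mostly outside them, and I checked none of this by number.
- **Disagreements:** the first pose of the board from its corners differed from the rails' position by about 1.5 mm sideways, so I used the rails. The scene camera's overlay was about 1.5 px off, and its box fits differed from the top view by a few mm, so I relied on the top view. The box's final x reads about 1.3 mm short of its nominal 140 mm, which is within the camera calibration error.

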